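Shelve two tool cases by height in a two-tier rack

ROBOT

A 6-joint arm with a two-finger parallel gripper is mounted at the origin on a cart in front of the work surface, level with it; the furniture and walls round the work are solid. World frame = base frame: x ahead of the robot, y to its left, z up, the work surface at z = 0. Lengths are in m, angles in rad, forces in N, time in s.
With the tool pointing down it reaches from about 0.35 to 0.975 m from the base axis. Payload 7.1 kg.
Tool frame: the origin (TCP) lies at the very end of the fingers, on their centre line; the grasp point (between the pads) lies 19 mm behind it (ctrl.grasp_offset is the distance from the TCP to the grasp point, in m); z points along the fingers, y is the line along which they close (so a half turn about z gives the same grasp; the last joint's range is limited). The gripper opens to 88 mm and grips with 3 to 60 N. Pads are 20 mm wide; open, the fingers measure 115 mm over their backs; the gripper's body (75 mm by 178 mm) begins 61 mm behind the grasp point.
Start: joints at [1.258, 0.423, 1.63, -0, 1.089, -0.019], TCP at [0.181, 0.598, 0.223] pointing down, gripper open.
Joint ranges: [-3, 3], [-0.9, 2.11], [0.09, 2.58], [-1.31, 4.45], [0.11, 2.69], [-2.54, 2.54]. Speed limits (rad/s): [2.39, 2.39, 3.01, 3.14, 3.14, 3.14].

INTERFACE

Orientations are given as a 3x3 rotation matrix whose columns are the frame's x, y, z axes.
In Python, from plant import ctrl gives the robot as it stands.
- The arm moves only by the tool jog_arm, never from a script. Its arguments are lists of equal length, an entry for each row: "delta_pos": the shift along the world's x, y, z in units of 250 mm (1.0 is 250 mm), a list of three; "rot": the turn, a rotation vector about the world's x, y, z in units of 360 degrees (1.0 is 360 degrees), a list of three; "fingers": the finger opening in mm, from 0 to 87.8. A call has 1 to 20 rows; each row is the pose to reach, as a shift and turn from the pose commanded when the call began, turning the shorter way round; what a row does not reach only later rows make up. A row lasts 1/10 s, in which the tool goes at most 50 mm and 8.59 degrees, less where a joint would pass 70% of its speed; a pose out of reach is approached as far as the arm can. A call with a number of a shift or a turn outside -1 to 1 is refused whole. A call with a gripper value outside its range is refused whole. The fingers move at their own pace and stop on an object; "force" is the grip in N (left out, the last holds). Time passes only in rows, so rows that repeat a pose let the fingers close. It gives the time, the measured TCP pose, the force, the opening and the grip force at its end, in the units of the state.
- ctrl.read_state(): the state, without advancing time (a new reading comes with each control period).
- ctrl.camera(name): name is "scene" or "top" or "wrist"; returns a dict with "img" (400x640x3 uint8, red, green, blue), "vfov" (degrees; the focal length in pixels is half the picture's height over the tangent of half this angle, whatever the lens; pixels are square), "cx", "cy" (the principal point, pixels), "position" and "rotation" of the camera in the world. Camera axes: x right, y up, looking along -z (the intrinsics and any distortion apply to the point x, -y, -z); pixel columns grow to the right and rows downward; lengths in m; the calibration is good to about 2 mm. A picture is of the moment at which its call begins. There is no depth.
- ctrl.sign_off(): hands the job in; it is judged then, once.
Trained networks look in a picture, given as the dict that the camera call returned (one of the last four; its "shot" number tells which), for a name from the list of things; names that differ only in an ending like _2 or _b are one class to them, and where a whole thing is asked for, a point or a joint stands for the part that bears it (a point fixed in the world has none). Each returns a list of dicts, best first, with "p" (0 to 1); they miss things now and then, are a little off and sometimes report something else, mostly with a low value. They report only what shows in the picture. A call takes as long as a camera call. They do not tell look-alikes from the thing itself.
- ctrl.boxes_of(picture, label): "position" ([column, row] in pixels, amid what is visible of it).
The state is a dict: "t": time; "q": joint angles; "qd": joint speeds; "tau": joint torques, N m; "ee_pos": TCP position; "eef_rot": TCP orientation; "wrist_force": force on the tool from outside, world axes, zero at the start; "torque": the same for the moment, N m; "finger_gap": opening from 0.0 (shut) to 1.0 (fully open); "grasp_force": force on a finger pad.
Only numpy, scipy, OpenCV 4.12 (cv2) and the standard library are available. Lean on these libraries where they do the work, as an engineer would, in place of code of your own. Each camera call takes 0.05 s, during which the arm holds its last target. There are 200 camera calls.

TASK

Put the slim orange-lidded case and the deep blue-lidded case away in the plywood rack, lid up, each in the tier that suits its height: the deep one in the tall lower tier, the slim one in the low upper tier. Slide each one lengthwise under its board until it is fully home against the stop at the back. Leave the big green-lidded case, which fits neither tier, and the oak strip lying on top of the rack where they are.

Things in the scene. Friction and masses are not known exactly. Their poses are not given: they have to be found in the camera images.
- rack: Fixed plywood rack, 252 deep x 110 wide x 152 mm high, stepped like two stairs, open at the front. Origin on the table, mid width, 135 mm behind its front edge; x points into the rack (away from the robot), y left, z up. Two tiers, 86 mm wide between side walls; before each overhead board the deck is open for 80 mm: room for a gripper to feed a case's end under the board, let go, then push.
- low_tier_home (a point): Upper (low) tier: point on its deck under the slim case's middle when home. Rack frame x=+40, y=0, z=94 mm; axes as the rack's. Rack frame: deck top z=94, lip edge x=-55; overhead board and side walls begin at x=+25, board underside z=140 (46 mm clear), top z=152; back panel (the stop) face at x=+105.
- tall_tier_home (a point): Lower (tall) tier: point on its deck under the deep case's middle when home. Rack frame x=-40, y=0, z=12 mm; axes as the rack's. Rack frame: deck top z=12, lip edge x=-135; overhead board (the upper tier's deck) and side walls begin at x=-55, underside z=82 (70 mm clear); dark stop bar 30 mm high on the deck, face at x=+25.
- slim_case: Closed rigid plastic case, black with an orange lid (the lid does not open), 130 long (x) x 54 wide (y) x 36 high (z) mm, flat sides, about 0.2 kg. Origin: centre of the underside, z up; steel latch on the -x end. Either end may go in first.
- deep_case: The same kind of case with a blue lid, 130 (x) x 54 (y) x 58 (z) mm, about 0.3 kg. Origin: centre of the underside, z up. Either end may go in first.
- big_case: The same kind of case with a green lid, 130 (x) x 54 (y) x 84 (z) mm: too high for both tiers; leave it. Origin: centre of the underside, z up.
- oak_strip: Loose thin oak strip, 24 x 150 x 19 mm, lying across the back of the rack's top board (its length across the rack's width), some 75 to 85 mm behind the rack's origin; leave it. Origin: centre of its underside, its long side along its y axis.
Not all that is in view belongs to the job. What is shaped like the slim_case but red is not meant.

How it is judged:
By the outcome, as a careful person would: the job done as asked, in the order asked, and still so for the second after the job is handed in, with the robot touching nothing.
It also fails if it takes over 72 s, if anything falls off the work surface, if the arm or the gripper's body presses on something with over 40 N, if the wrist force passes 120 N, or if a joint passes its speed limit or range.

## Working session

There is one attempt and no reset: what is moved stays moved. The work goes in short steps, Python scripts to look and compute and a tool call to move; the robot and the scene stay as the last step left them, time stands still between calls to the robot, and variables do not carry over. Pictures are saved under pics/ and viewed, at most 10 in all, crops included, and the job is handed in when it is done.

Besides the shell and the picture viewer there is one more tool, called after ">>>" as a command line: name --argument value ..., lists and objects as JSON in quotes. jog_arm: Moves the arm, as the interface text tells. Its arguments: {"type":"object","properties":{"delta_pos":{"type":"array"},"rot":{"type":"array"},"fingers":{"type":"array"},"force":{"type":"number"}},"required":["delta_pos","rot","fingers"]}

```bash
mkdir -p pics; ls
cat > h.py <<'E'
import numpy as np, cv2
from plant import ctrl
def snap(name,fn=None):
    p=ctrl.camera(name)
    if fn: cv2.imwrite('pics/'+fn,p['img'][:,:,::-1])
    return p
def f(p): return 200/np.tan(np.radians(p['vfov'])/2)
def ray(p,uv):
    d=np.array([(uv[0]-p['cx'])/f(p),-(uv[1]-p['cy'])/f(p),-1.])
    d=np.array(p['rotation'])@d
    return np.array(p['position']),d
def onz(p,uv,z):
    o,d=ray(p,uv); return o+d*(z-o[2])/d[2]
def proj(p,X):
    c=np.array(p['rotation']).T@(np.array(X)-np.array(p['position']))
    return np.array([p['cx']+f(p)*c[0]/-c[2],p['cy']-f(p)*c[1]/-c[2]])
def tri(a,ua,b,ub):
    o1,d1=ray(a,ua);o2,d2=ray(b,ub)
    s=np.linalg.lstsq(np.c_[d1,-d2],o2-o1,rcond=None)[0]
    p,q=o1+s[0]*d1,o2+s[1]*d2
    return (p+q)/2,np.linalg.norm(p-q)
E
python3 - <<'E'
from h import *
for n in ('top','scene'):
    p=snap(n,n+'1.png')
    print(n,{k:v for k,v in p.items() if k!='img'})
    for l in ('rack','slim_case','deep_case','big_case','oak_strip'):
        print(l,[(np.round(b['position']).tolist(),round(b['p'],2)) for b in ctrl.boxes_of(p,l)][:4])
E
```

```text
pics
top {'vfov': 48.80455096489783, 'cx': 323.8589291262697, 'cy': 198.64706205330234, 'position': array([ 0.46998347, -0.00926467,  1.18282827]), 'rotation': array([[ 0.0266207 ,  0.99760184, -0.06388973],
       [-0.99954833,  0.02567207, -0.0156233 ],
       [-0.01394565,  0.06427678,  0.99783466]]), 'shot': 1}
rack [([296.0, 156.0], 0.69)]
slim_case [([327.0, 268.0], 0.84), ([388.0, 233.0], 0.65)]
deep_case [([203.0, 208.0], 0.69), ([293.0, 156.0], 0.16)]
big_case [([467.0, 220.0], 0.73)]
oak_strip [([287.0, 114.0], 0.86)]
scene {'vfov': 49.6788163825728, 'cx': 311.4317281858818, 'cy': 201.54343709432388, 'position': array([-0.1802868 , -0.69130641,  0.75704826]), 'rotation': array([[ 0.69813315,  0.39293194, -0.59851031],
       [-0.71590429,  0.39425717, -0.57623114],
       [ 0.00954736,  0.83076216,  0.55654566]]), 'shot': 2}
rack [([317.0, 185.0], 0.88), ([232.0, 180.0], 0.53)]
slim_case [([264.0, 254.0], 0.92), ([341.0, 263.0], 0.8)]
deep_case [([235.0, 182.0], 0.69)]
big_case [([410.0, 285.0], 0.58)]
oak_strip [([340.0, 145.0], 0.69)]
```

View pics/top1.png

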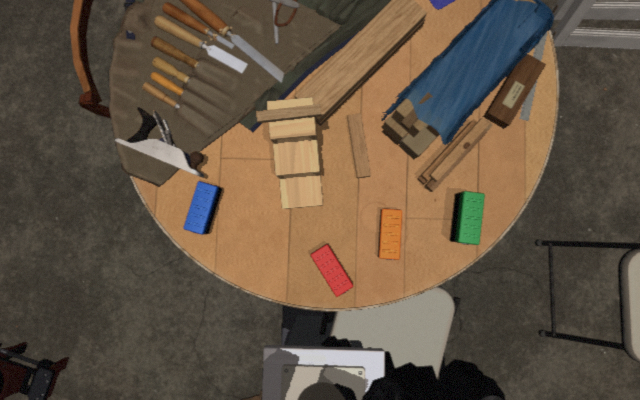

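View pics/scene1.png

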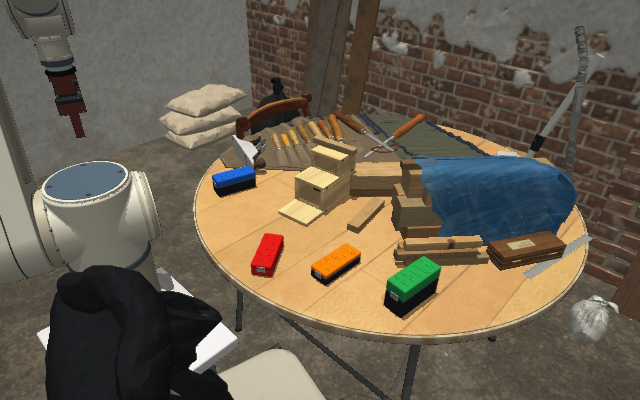

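The top view shows two slim-shaped cases: red at (331,270) and orange at (390,234). The orange one is meant, because the task says orange lid and the red one is the look-alike. Blue (deep) is at (203,208), green (big) at (468,218), the rack at (297,155) and the oak strip at (290,113). Next I'll measure, and make the confirming crop.

Run:
```python
from h import *
t=snap('top');s=snap('scene')
def seg(p,c):
    h=cv2.cvtColor(p['img'],cv2.COLOR_RGB2HSV)
    lo,hi={'orange':((9,190,140),(18,255,255)),'blue':((107,170,90),(120,255,255)),'red':((0,180,110),(6,255,255)),'green':((50,120,60),(80,255,255))}[c]
    m=cv2.inRange(h,lo,hi)
    n,l,st,ce=cv2.connectedComponentsWithStats(m)
    return [(l==i).astype(np.uint8) for i in np.argsort(-st[1:,4])[:3]+1],[(ce[i].round(1).tolist(),int(st[i,4])) for i in np.argsort(-st[1:,4])[:3]+1]
for c,H in (('orange',.036),('blue',.058),('red',.036),('green',.084)):
    ms,info=seg(t,c); ms2,info2=seg(s,c); print(c,info,info2)
    near={'orange':(390,234),'blue':(203,208),'red':(331,270),'green':(468,218)}[c]
    k=np.argmin([np.hypot(i[0][0]-near[0],i[0][1]-near[1])+ (1000 if i[1]<200 else 0) for i in info])
    near2={'orange':(336,260),'blue':(235,178),'red':(267,250),'green':(412,275)}[c]
    k2=np.argmin([np.hypot(i[0][0]-near2[0],i[0][1]-near2[1])+ (1000 if i[1]<100 else 0) for i in info2])
    pt=cv2.findNonZero(ms[k]); box=cv2.boxPoints(cv2.minAreaRect(pt))
    W=np.array([onz(t,b,H)[:2] for b in box]); 
    e=[W[1]-W[0],W[2]-W[1]]; L=max(e,key=np.linalg.norm)
    print(' centre@H',W.mean(0).round(4),'sides',[round(np.linalg.norm(x),4) for x in e],'yaw',round(np.degrees(np.arctan2(L[1],L[0]))%180,1))
    print(' tri',[np.round(x,4) for x in tri(t,info[k][0],s,info2[k2][0])])
a=cv2.resize(t['img'][85:215,240:340],None,fx=4.5,fy=4.5,interpolation=cv2.INTER_CUBIC)
b=cv2.resize(t['img'][195:310,300:410],None,fx=3,fy=3,interpolation=cv2.INTER_CUBIC)
o=np.zeros((max(a.shape[0],b.shape[0]),a.shape[1]+b.shape[1],3),np.uint8);o[:a.shape[0],:a.shape[1]]=a;o[:b.shape[0],a.shape[1]:]=b
cv2.imwrite('pics/crop.png',o[:,:,::-1]);print(o.shape)
a=cv2.resize(s['img'][125:235,270:370],None,fx=5,fy=5,interpolation=cv2.INTER_CUBIC)
cv2.imwrite('pics/crop2.png',a[:,:,::-1])
```

```text
orange [([381.0, 226.0], 15), ([380.0, 241.5], 14), ([399.4, 225.1], 7)] [([335.4, 259.6], 748), ([285.3, 140.8], 13), ([281.6, 135.7], 7)]
 centre@H [ 0.4762 -0.1413] sides [np.float64(0.0), np.float64(0.0362)] yaw 1.0
 tri [array([ 0.4772, -0.1457,  0.0049]), np.float64(0.0024)]
blue [([195.9, 204.0], 291), ([209.6, 208.3], 72), ([193.5, 225.5], 6)] [([233.1, 175.7], 498)]
 centre@H [0.514  0.3335] sides [np.float64(0.1228), np.float64(0.0322)] yaw 162.5
 tri [array([0.5211, 0.3424, 0.0368]), np.float64(0.0009)]
red [([339.4, 264.6], 68), ([318.0, 249.4], 5), ([328.0, 283.0], 5)] [([266.6, 251.0], 723), ([267.4, 271.2], 14), ([282.0, 242.0], 1)]
 centre@H [ 0.3726 -0.0348] sides [np.float64(0.0101), np.float64(0.1273)] yaw 35.0
 tri [array([ 0.3637, -0.0276,  0.0318]), np.float64(0.026)]
green [([470.5, 217.5], 1060)] [([413.1, 277.6], 1327)]
 centre@H [ 0.503  -0.3568] sides [np.float64(0.126), np.float64(0.0519)] yaw 174.1
 tri [array([ 0.5022, -0.3601,  0.0692]), np.float64(0.0034)]
(585, 780, 3)
```

View pics/crop.png

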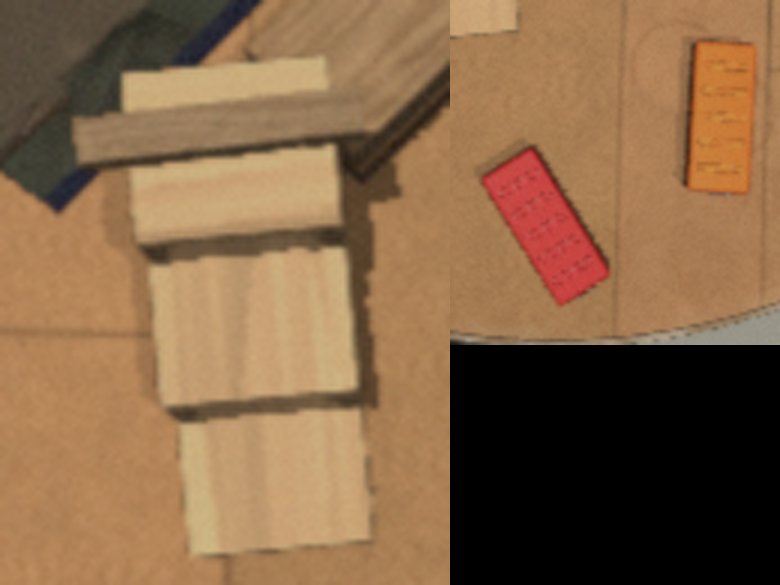

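View pics/crop2.png

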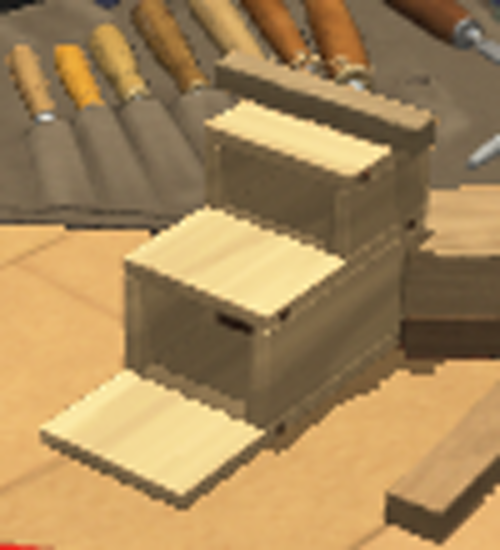

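The enlarged crop confirms it: the upright case at top (390,234) is orange, and the slanted one at (331,270) is plainly red. The rack corners are readable in both crops, so I'll fit the rack pose and refine the cases.

```bash
cat >> h.py <<'E'
def case(p,near,hue,H,smin=130):
    h=cv2.cvtColor(p['img'],cv2.COLOR_RGB2HSV)
    m=cv2.inRange(h,(hue[0],smin,70),(hue[1],255,255)); m=cv2.morphologyEx(m,cv2.MORPH_CLOSE,np.ones((3,3),np.uint8))
    w=np.zeros_like(m); x,y=map(int,near); w[max(0,y-45):y+45,max(0,x-45):x+45]=1; m=m*w
    n,l,st,ce=cv2.connectedComponentsWithStats(m); i=1+np.argmax(st[1:,4])
    box=cv2.boxPoints(cv2.minAreaRect(cv2.findNonZero((l==i).astype(np.uint8))))
    W=np.array([onz(p,b,H)[:2] for b in box]); e=[W[1]-W[0],W[2]-W[1]]; L=max(e,key=np.linalg.norm)
    return ce[i].round(1),W.mean(0).round(4),sorted(round(float(np.linalg.norm(x)),4) for x in e),round(np.degrees(np.arctan2(L[1],L[0]))%180,1)
E
python3 - <<'E'
from h import *
from scipy.optimize import least_squares
t=snap('top');s=snap('scene')
for n,nr,hu,H in (('orange',(390,234),(9,20),.036),('blue',(203,208),(100,125),.058)):
    print(n,case(t,nr,hu,H))
c=lambda p,k,o:[(p[0]+.5)/k-.5+o[0],(p[1]+.5)/k-.5+o[1]]
X=[(-.135,.055,.012),(-.135,-.055,.012),(-.055,.055,.094),(-.055,-.055,.094),(.025,.055,.152),(.025,-.055,.152),(.117,.055,.152),(.117,-.055,.152)]
T=[(191,555),(371,541),(161,407),(358,388),(142,243),(343,226),(122,73),(326,58)]
S=[(41,435),(183,497),(125,262),(265,318),(207,122),(343,178)]
obs=[(t,x,c(u,4.5,(240,85))) for x,u in zip(X,T)]+[(s,x,c(u,5,(270,125))) for x,u in zip(X,S)]
def tf(q,x):
    C,Sn=np.cos(q[2]),np.sin(q[2]);return [q[0]+C*x[0]-Sn*x[1],q[1]+Sn*x[0]+C*x[1],x[2]+q[3]]
for sel in (obs[:8],obs[8:],obs):
    r=least_squares(lambda q:np.concatenate([proj(p,tf(q,x))-u for p,x,u in sel]),[.65,.05,0,0])
    print(r.x[:3].round(4),np.degrees(r.x[2]).round(2),'z',r.x[3].round(4)); 
print(r.fun.reshape(-1,2).round(1).tolist())
for i in range(6): print(X[i],tri(obs[i][0],obs[i][2],s,obs[8+i][2])[0].round(4))
E
```

```text
orange (array([378.1, 236.4]), array([ 0.4576, -0.1441]), [0.1925, 0.23], np.float64(1.3))
blue (array([200.5, 207.5]), array([0.5116, 0.3238]), [0.0535, 0.1282], np.float64(164.8))
[0.6582 0.0823 0.1121] 6.43 z -0.0121
[0.6601 0.0862 0.1229] 7.04 z -0.0057
[0.6565 0.0817 0.1131] 6.48 z -0.0027
[[-0.5, 0.4], [0.6, -0.0], [0.0, 0.0], [0.2, 0.4], [-1.4, 0.2], [0.0, -0.1], [-0.0, 0.0], [0.5, -0.8], [-0.4, -1.0], [-0.2, 0.2], [-0.6, -0.5], [0.6, 0.4], [-0.6, 0.9], [1.7, 0.5]]
(-0.135, 0.055, 0.012) [0.5174 0.1205 0.0052]
(-0.135, -0.055, 0.012) [0.5291 0.0129 0.0093]
(-0.055, 0.055, 0.094) [0.5966 0.1299 0.0895]
(-0.055, -0.055, 0.094) [0.6082 0.0221 0.0922]
(0.025, 0.055, 0.152) [0.6744 0.1354 0.1542]
(0.025, -0.055, 0.152) [0.6853 0.0315 0.1513]
```

>>> jog_arm --delta_pos '[[0.3,-1,0.1],[0.3,-1,0.1],[0.3,-1,0.1],[0.3,-1,0.1],[0.3,-1,0.1],[0.3,-1,0.1],[0.3,-1,0.1]]' --rot '[[0,0,0],[0,0,0],[0,0,0],[0,0,0],[0,0,0],[0,0,0],[0,0,0]]' --fingers '[87,87,87,87,87,87,87]'

```text
t: 1.5
ee_pos: [0.2565, 0.3472, 0.2482]
eef_rot: [[-0.956, 0.292, 0.001], [0.292, 0.956, 0.001], [-0.0, 0.001, -1.0]]
wrist_force: [0.1, 0.2, 0.8]
finger_gap: 0.992
grasp_force: 0.0
```

Run:
```python
from h import *
t=snap('top');st=ctrl.read_state();print(st['t'],st['ee_pos'],np.round(st['eef_rot'],3).tolist(),np.round(st['q'],2))
B=np.array([onz(t,u,.036)[:2] for u in ((381.7,208.4),(401,209),(399,259),(378.4,257.4))]);print(B.round(4).tolist(),B.mean(0))
h=cv2.cvtColor(t['img'],cv2.COLOR_RGB2HSV);print(h[222:246:6,386:398:4].tolist(),h[300,390],h[240,360])
print(case(t,(390,234),(5,22),.036,175))
```

```text
1.55 [0.25647522 0.3486118  0.24820639] [[-0.957, 0.291, 0.001], [0.291, 0.957, 0.002], [-0.0, 0.002, -1.0]] [ 0.91  0.1   2.01  0.    1.03 -0.37]
[[0.5219, -0.1423], [0.5216, -0.1923], [0.3925, -0.1891], [0.3952, -0.1361]] [ 0.45780631 -0.16493754]
[[[14, 179, 202], [14, 182, 203], [14, 186, 204]], [[14, 180, 204], [14, 184, 201], [14, 185, 201]], [[14, 181, 190], [14, 176, 199], [14, 178, 202]], [[15, 183, 199], [14, 185, 201], [14, 188, 198]]] [ 15 124 168] [ 14 127 173]
(array([389.9, 233.6]), array([ 0.4571, -0.1647]), [0.0543, 0.1286], np.float64(178.2))
```

>>> jog_arm --delta_pos '[[0.35,-1,0],[0.35,-1,0],[0.35,-1,0],[0.35,-1,0],[0.35,-1,0],[0.35,-1,0]]' --rot '[[0,0,0.0422],[0,0,0.0422],[0,0,0.0422],[0,0,0.0422],[0,0,0.0422],[0,0,0.0422]]' --fingers '[87,87,87,87,87,87]'

```text
t: 2.15
ee_pos: [0.3451, 0.0971, 0.2479]
eef_rot: [[-1.0, 0.029, 0.001], [0.029, 1.0, 0.0], [-0.001, 0.0, -1.0]]
wrist_force: [0.5, 0.2, 0.5]
finger_gap: 0.992
grasp_force: 0.0
```

>>> jog_arm --delta_pos '[[0.3,-1,0],[0.3,-1,0],[0.3,-1,0],[0.3,-1,0],[0.3,-1,0],[0.3,-1,0],[0.3,-1,0]]' --rot '[[0,0,0],[0,0,0],[0,0,0],[0,0,0],[0,0,0],[0,0,0],[0,0,0]]' --fingers '[87,87,87,87,87,87,87]'

```text
t: 2.85
ee_pos: [0.4199, -0.1524, 0.2472]
eef_rot: [[-1.0, 0.03, -0.0], [0.03, 1.0, 0.0], [0.0, 0.0, -1.0]]
wrist_force: [0.3, 0.9, -0.8]
finger_gap: 0.989
grasp_force: 0.0
```

Run:
```python
from h import *
w=snap('wrist','w1.png');st=ctrl.read_state();print(st['ee_pos'],np.round(st['eef_rot'],3).tolist(),np.round(st['q'],2))
print(w['position'],w['rotation'].round(3).tolist(),w['vfov'],proj(w,(.457,-.165,.036)))
```

```text
[ 0.41905063 -0.15112785  0.24710952] [[-1.0, 0.029, -0.001], [0.029, 1.0, 0.001], [0.001, 0.001, -1.0]] [-0.37  0.12  1.99  0.    1.04 -1.92]
[ 0.35094237 -0.15085788  0.40843546] [[0.03, -0.967, -0.253], [1.0, 0.029, 0.007], [0.0, -0.253, 0.968]] 70.15373297502576 [314.00013759 205.20396147]
```

View pics/w1.png

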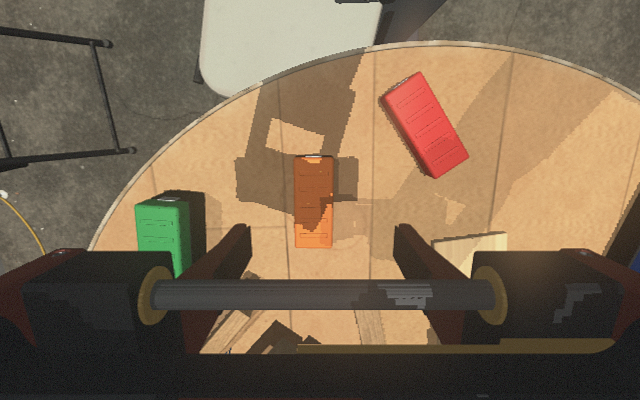

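In the wrist view the orange case spans about (294,155) to (333,248), latch end toward the robot. Red is at (425,125) and green at (165,235). I'll combine this with the top view.

Run:
```python
from h import *
w=snap('wrist');t=snap('top')
h=cv2.cvtColor(w['img'],cv2.COLOR_RGB2HSV)
B=[(294,156.5),(333,156.5),(333,248),(294,248)]
print(np.array([onz(w,b,.036) for b in B]).round(4).tolist())
print(case(w,(314,203),(5,22),.036,200))
c=case(t,(390,234),(5,22),.036,175);print(c)
for uw in ((313.5,202.0),): print(tri(w,uw,t,c[0]))
```

```text
[[0.3893, -0.1872, 0.036], [0.3908, -0.1365, 0.036], [0.5196, -0.1389, 0.036], [0.518, -0.1941, 0.036]]Traceback (most recent call last):
  File "<stdin>", line 6, in <module>
  File "h.py", line 26, in case
    n,l,st,ce=cv2.connectedComponentsWithStats(m); i=1+np.argmax(st[1:,4])
                                                       ~~~~~~~~~^^^^^^^^^^
    return _wrapfunc(a, 'argmax', axis=axis, out=out, **kwds)
    return bound(*args, **kwds)
ValueError: attempt to get argmax of an empty sequence
```

>>> jog_arm --delta_pos '[[0.028,-0.05,-0.2],[0.028,-0.05,-0.4],[0.028,-0.05,-0.6],[0.028,-0.05,-0.75],[0.028,-0.05,-0.85],[0.028,-0.05,-0.91],[0.028,-0.05,-0.95],[0.028,-0.05,-0.965],[0.028,-0.05,-0.965],[0.028,-0.05,-0.965]]' --rot '[[0,0,0],[0,0,0],[0,0,0],[0,0,0],[0,0,0],[0,0,0],[0,0,0],[0,0,0],[0,0,0],[0,0,0]]' --fingers '[87,87,87,87,87,87,87,87,87,87]'

```text
t: 4.0
ee_pos: [0.4261, -0.1642, 0.0072]
eef_rot: [[-1.0, 0.028, 0.001], [0.028, 1.0, -0.001], [-0.001, -0.001, -1.0]]
wrist_force: [0.2, -0.6, -1.2]
finger_gap: 0.996
grasp_force: 0.0
```

>>> jog_arm --delta_pos '[[0,0,0],[0,0,0],[0,0,0],[0,0,0],[0,0,0],[0,0,0],[0,0,0],[0,0,0],[0,0,0],[0,0,0]]' --rot '[[0,0,0],[0,0,0],[0,0,0],[0,0,0],[0,0,0],[0,0,0],[0,0,0],[0,0,0],[0,0,0],[0,0,0]]' --fingers '[40,40,40,40,40,40,40,40,40,40]' --force 35

```text
t: 5.0
ee_pos: [0.4255, -0.1644, 0.0066]
eef_rot: [[-1.0, 0.029, 0.0], [0.029, 1.0, -0.0], [-0.0, -0.0, -1.0]]
wrist_force: [-1.4, -0.9, 5.2]
finger_gap: 0.612
grasp_force: 34.9
```

>>> jog_arm --delta_pos '[[0,0,0.1],[0,0,0.25],[0,0,0.4],[0,0,0.55],[0,0,0.7],[0,0,0.8],[0.09,0.14,0.8],[0.18,0.29,0.8],[0.27,0.43,0.8],[0.36,0.58,0.8],[0.45,0.72,0.8],[0.52,0.84,0.8],[0.57,0.92,0.8],[0.588,0.947,0.8],[0.588,0.947,0.8],[0.588,0.947,0.8]]' --rot '[[0,0,0],[0,0,0],[0,0,0],[0,0,0],[0,0,0],[0,0,0],[0,0,0.005],[0,0,0.01],[0,0,0.015],[0,0,0.02],[0,0,0.0231],[0,0,0.0231],[0,0,0.0231],[0,0,0.0231],[0,0,0.0231],[0,0,0.0231]]' --fingers '[40,40,40,40,40,40,40,40,40,40,40,40,40,40,40,40]'

```text
t: 6.6
ee_pos: [0.5715, 0.0717, 0.2058]
eef_rot: [[-0.993, -0.116, -0.002], [-0.116, 0.993, -0.0], [0.002, -0.0, -1.0]]
wrist_force: [-0.8, 0.0, -1.9]
finger_gap: 0.612
grasp_force: 34.9
```

Run:
```python
from h import *
w=snap('wrist');t=snap('top');s=snap('scene');st=ctrl.read_state();print(st['t'],st['ee_pos'],np.round(st['eef_rot'],3).tolist(),st['wrist_force'])
a=cv2.resize(s['img'][90:240,240:390],None,fx=2.6,fy=2.6,interpolation=cv2.INTER_CUBIC)
b=cv2.resize(w['img'],(624,390))[:,:400]
cv2.imwrite('pics/c3.png',np.hstack([a,b])[:,:,::-1])
```

```text
6.75 [0.57181598 0.07138085 0.20635776] [[-0.993, -0.115, -0.001], [-0.115, 0.993, -0.0], [0.001, -0.0, -1.0]] [ 5.72840957e-01 -1.05417747e-03 -2.21823195e+00]
```

View pics/c3.png

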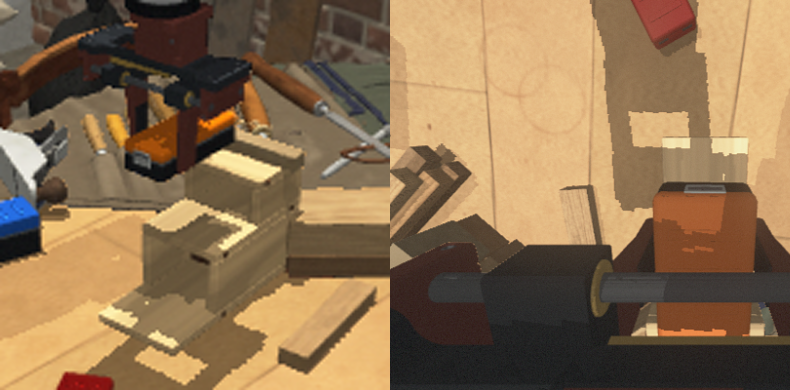

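>>> jog_arm --delta_pos '[[0,0,-0.12],[0,0,-0.24],[0,0,-0.34],[0,0,-0.39],[0,0,-0.405],[0,0,-0.405],[0.04,0.005,-0.405],[0.08,0.01,-0.405],[0.12,0.014,-0.405],[0.12,0.014,-0.405],[0.12,0.014,-0.405]]' --rot '[[0,0,0],[0,0,0],[0,0,0],[0,0,0],[0,0,0],[0,0,0],[0,0,0],[0,0,0],[0,0,0],[0,0,0],[0,0,0]]' --fingers '[40,40,40,40,40,40,40,40,40,40,40]'

```text
t: 7.85
ee_pos: [0.6027, 0.076, 0.1052]
eef_rot: [[-0.993, -0.116, 0.0], [-0.116, 0.993, -0.0], [-0.0, -0.0, -1.0]]
wrist_force: [-0.9, 0.7, -2.7]
finger_gap: 0.616
grasp_force: 34.9
```

Run:
```python
from h import *
s=snap('scene');st=ctrl.read_state();print(st['t'],st['ee_pos'],st['wrist_force'])
a=cv2.resize(s['img'][110:230,260:380],None,fx=5,fy=5,interpolation=cv2.INTER_CUBIC)
cv2.imwrite('pics/c4.png',a[:,:,::-1])
```

```text
7.9 [0.60226967 0.07597996 0.10508926] [ 0.51651741  0.41160115 -1.89174324]
```

View pics/c4.png

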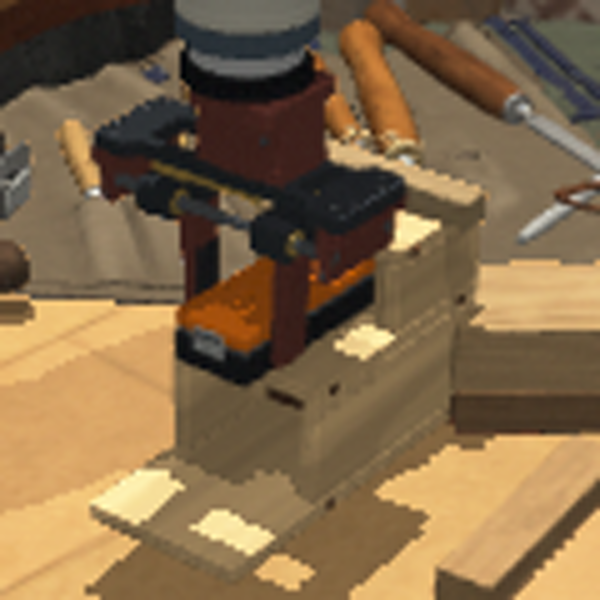

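>>> jog_arm --delta_pos '[[0.04,0.005,0],[0.08,0.009,0],[0.12,0.014,0],[0.16,0.018,0],[0.19,0.022,0],[0.22,0.025,0],[0.234,0.027,0],[0.234,0.027,0],[0.234,0.027,-0.008],[0.234,0.027,-0.014],[0.234,0.027,-0.014]]' --rot '[[0,0,0],[0,0,0],[0,0,0],[0,0,0],[0,0,0],[0,0,0],[0,0,0],[0,0,0],[0,0,0],[0,0,0],[0,0,0]]' --fingers '[40,40,40,40,40,40,40,40,40,40,40]'

```text
t: 9.0
ee_pos: [0.6604, 0.0826, 0.1013]
eef_rot: [[-0.993, -0.116, -0.001], [-0.116, 0.993, -0.0], [0.001, -0.0, -1.0]]
wrist_force: [1.1, -0.1, -1.2]
finger_gap: 0.616
grasp_force: 34.9
```

>>> jog_arm --delta_pos '[[0,0,-0.004],[0,0,-0.008],[0,0,-0.008],[0,0,-0.008],[0,0,-0.008],[0,0,-0.008],[0,0,-0.008],[0,0,-0.008],[0,0,0.1],[0,0,0.25],[-0.15,-0.017,0.28],[-0.29,-0.034,0.28],[-0.29,-0.034,0.28],[-0.29,-0.034,0.28],[-0.29,-0.034,0.28]]' --rot '[[0,0,0],[0,0,0],[0,0,0],[0,0,0],[0,0,0],[0,0,0],[0,0,0],[0,0,0],[0,0,0],[0,0,0],[0,0,0],[0,0,0],[0,0,0],[0,0,0],[0,0,0]]' --fingers '[40,40,75,75,75,75,75,75,75,75,75,0,0,0,0]'

```text
t: 10.5
ee_pos: [0.5897, 0.0743, 0.1719]
eef_rot: [[-0.993, -0.116, 0.001], [-0.116, 0.993, 0.0], [-0.001, -0.0, -1.0]]
wrist_force: [-0.2, 0.3, 1.1]
finger_gap: 0.531
grasp_force: 0.0
```

Run:
```python
from h import *
s=snap('scene');st=ctrl.read_state();print(st['t'],st['ee_pos'],st['finger_gap'])
w=snap('wrist')
a=cv2.resize(s['img'][110:230,260:380],None,fx=3.3,fy=3.3,interpolation=cv2.INTER_CUBIC)
b=cv2.resize(w['img'][120:400,180:460],(396,396))
cv2.imwrite('pics/c5.png',np.hstack([a,b])[:,:,::-1])
```

```text
10.55 [0.58976915 0.07431419 0.17175938] 0.4783025455579932
```

View pics/c5.png

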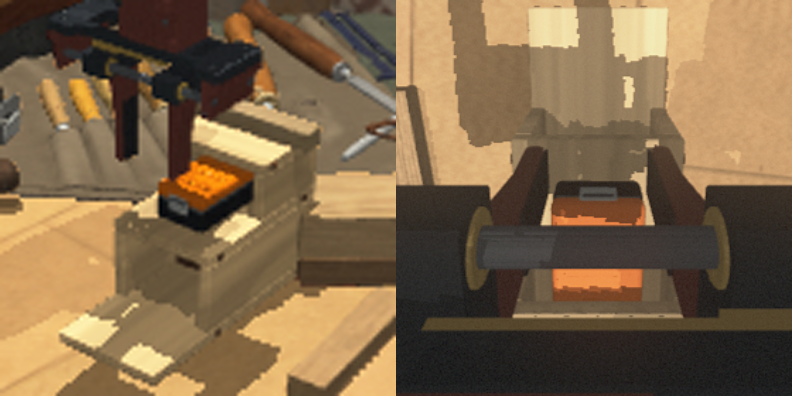

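The picture shows the slim case flat on the upper deck, under the board and centred. I'll close the fingers, lower them behind it and push it home.

>>> jog_arm --delta_pos '[[0,0,0],[0,0,0],[0,0,-0.1],[0,0,-0.2],[0,0,-0.248],[0,0,-0.248],[0,0,-0.248],[0.04,0.005,-0.248],[0.07,0.008,-0.248],[0.09,0.0105,-0.248],[0.1,0.0115,-0.248],[0.11,0.0125,-0.248],[0.115,0.0133,-0.248],[0.12,0.014,-0.248],[0.12,0.014,-0.248]]' --rot '[[0,0,0],[0,0,0],[0,0,0],[0,0,0],[0,0,0],[0,0,0],[0,0,0],[0,0,0],[0,0,0],[0,0,0],[0,0,0],[0,0,0],[0,0,0],[0,0,0],[0,0,0]]' --fingers '[0,0,0,0,0,0,0,0,0,0,0,0,0,0,0]'

```text
t: 12.1
ee_pos: [0.6182, 0.0777, 0.1096]
eef_rot: [[-0.993, -0.116, -0.0], [-0.116, 0.993, -0.0], [0.0, -0.0, -1.0]]
wrist_force: [-1.5, -0.8, 1.2]
finger_gap: 0.006
grasp_force: 1.2
```

>>> jog_arm --delta_pos '[[0.004,0.0005,0],[0.008,0.001,0],[0.012,0.0014,0],[0.016,0.0019,0],[0.016,0.0019,0]]' --rot '[[0,0,0],[0,0,0],[0,0,0],[0,0,0],[0,0,0]]' --fingers '[0,0,0,0,0]'

```text
t: 12.6
ee_pos: [0.6199, 0.0779, 0.1095]
eef_rot: [[-0.993, -0.116, -0.006], [-0.116, 0.993, -0.001], [0.006, -0.0, -1.0]]
wrist_force: [-11.5, -1.5, 10.4]
finger_gap: 0.005
grasp_force: 5.8
```

>>> jog_arm --delta_pos '[[0.004,0.0005,0],[0.008,0.001,0],[0.008,0.001,0]]' --rot '[[0,0,0],[0,0,0],[0,0,0]]' --fingers '[0,0,0]'

```text
t: 12.9
ee_pos: [0.6199, 0.0779, 0.1096]
eef_rot: [[-0.993, -0.116, -0.01], [-0.116, 0.993, -0.001], [0.01, -0.0, -1.0]]
wrist_force: [-19.3, -3.2, 15.4]
finger_gap: 0.005
grasp_force: 9.4
```

The case stopped at x = 0.6199 while the push force rose to 19 N, so it is against the stop. Now I'll back off and go to the blue case.

>>> jog_arm --delta_pos '[[-0.05,-0.006,0],[-0.15,-0.017,0],[-0.25,-0.03,0.1],[-0.3,-0.035,0.3],[-0.35,0,0.5],[-0.45,0.2,0.56],[-0.55,0.4,0.56],[-0.65,0.6,0.56],[-0.7,0.8,0.56],[-0.736,1,0.56],[-0.736,1,0.56],[-0.736,1,0.56],[-0.736,1,0.56],[-0.736,1,0.56]]' --rot '[[0,0,0],[0,0,0],[0,0,0],[0,0,-0.01],[0,0,-0.02],[0,0,-0.03],[0,0,-0.04],[0,0,-0.05],[0,0,-0.0606],[0,0,-0.0606],[0,0,-0.0606],[0,0,-0.0606],[0,0,-0.0606],[0,0,-0.0606]]' --fingers '[0,0,0,30,60,87,87,87,87,87,87,87,87,87]'

```text
t: 14.3
ee_pos: [0.4408, 0.3275, 0.2496]
eef_rot: [[-0.965, 0.262, 0.0], [0.262, 0.965, -0.0], [-0.0, -0.0, -1.0]]
wrist_force: [-0.6, -0.4, 1.2]
finger_gap: 0.961
grasp_force: 0.0
```

Run:
```python
from h import *
w=snap('wrist','w2.png');s=snap('scene');t=snap('top');st=ctrl.read_state();print(st['t'],st['ee_pos'],np.round(st['eef_rot'],3).tolist(),proj(w,(.5116,.3238,.058)))
print(case(w,proj(w,(.5116,.3238,.058)),(100,125),.058,150))
print(case(t,(203,208),(100,125),.058))
o=case(t,proj(t,(.695,.086,.13)),(5,22),.13,175);print(o)
```

```text
14.45 [0.44091616 0.32735592 0.24971625] [[-0.965, 0.263, 0.0], [0.263, 0.965, -0.0], [-0.0, -0.0, -1.0]] [333.87707782 232.35561872]
(array([335.2, 261.6]), array([0.5482, 0.3159]), [0.0474, 0.048], np.float64(74.8))
(array([202.4, 204.2]), array([0.5121, 0.3237]), [0.0531, 0.1268], np.float64(165.1))
(array([294.6, 148.5]), array([0.6565, 0.0811]), [0.053, 0.054], np.float64(6.4))
```

View pics/w2.png

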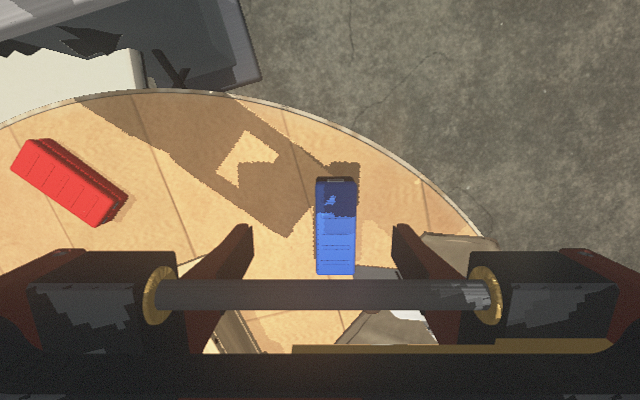

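Blue lid spans (316,180) to (356,275) in the wrist view, matching the top view to within about 5 mm. The plane at (385,290) lies clear of the near-end grip.

>>> jog_arm --delta_pos '[[0.147,0.022,-0.17],[0.147,0.022,-0.34],[0.147,0.022,-0.5],[0.147,0.022,-0.65],[0.147,0.022,-0.76],[0.147,0.022,-0.84],[0.147,0.022,-0.88],[0.147,0.022,-0.887],[0.147,0.022,-0.887],[0.147,0.022,-0.887],[0.147,0.022,-0.887],[0.147,0.022,-0.887],[0.147,0.022,-0.887],[0.147,0.022,-0.887],[0.147,0.022,-0.887],[0.147,0.022,-0.887],[0.147,0.022,-0.887],[0.147,0.022,-0.887]]' --rot '[[0,0,0],[0,0,0],[0,0,0],[0,0,0],[0,0,0],[0,0,0],[0,0,0],[0,0,0],[0,0,0],[0,0,0],[0,0,0],[0,0,0],[0,0,0],[0,0,0],[0,0,0],[0,0,0],[0,0,0],[0,0,0]]' --fingers '[87,87,87,87,87,87,87,87,87,87,40,40,40,40,40,40,40,40]' --force 45

```text
t: 16.25
ee_pos: [0.4774, 0.3343, 0.0281]
eef_rot: [[-0.965, 0.261, 0.0], [0.261, 0.965, 0.0], [-0.0, 0.001, -1.0]]
wrist_force: [-1.9, 2.1, 3.6]
finger_gap: 0.612
grasp_force: 44.9
```

>>> jog_arm --delta_pos '[[0,0,0.1],[-0.03,0,0.25],[-0.06,0,0.4],[-0.1,-0.1,0.4],[-0.1,-0.25,0.4],[-0.1,-0.4,0.4],[-0.1,-0.55,0.4],[-0.1,-0.7,0.4],[-0.1,-0.83,0.4],[-0.1,-0.93,0.4],[-0.1,-1,0.4],[-0.1,-1,0.4],[-0.1,-1,0.4]]' --rot '[[0,0,0],[0,0,0],[0,0,0],[0,0,0.01],[0,0,0.02],[0,0,0.03],[0,0,0.04],[0,0,0.05],[0,0,0.06],[0,0,0.06],[0,0,0.06],[0,0,0.06],[0,0,0.06]]' --fingers '[40,40,40,40,40,40,40,40,40,40,40,40,40]'

```text
t: 17.55
ee_pos: [0.4517, 0.0837, 0.1276]
eef_rot: [[-0.994, -0.111, -0.001], [-0.111, 0.994, -0.0], [0.001, -0.0, -1.0]]
wrist_force: [0.0, -0.7, -3.6]
finger_gap: 0.611
grasp_force: 44.9
```

>>> jog_arm --delta_pos '[[0.05,-0.045,0],[0.106,-0.089,0],[0.106,-0.089,-0.1],[0.106,-0.089,-0.2],[0.106,-0.089,-0.29],[0.106,-0.089,-0.33],[0.106,-0.089,-0.332],[0.106,-0.089,-0.332],[0.146,-0.0845,-0.332],[0.186,-0.08,-0.332],[0.226,-0.0755,-0.332],[0.256,-0.072,-0.332],[0.256,-0.072,-0.332]]' --rot '[[0,0,0],[0,0,0],[0,0,0],[0,0,0],[0,0,0],[0,0,0],[0,0,0],[0,0,0],[0,0,0],[0,0,0],[0,0,0],[0,0,0],[0,0,0]]' --fingers '[40,40,40,40,40,40,40,40,40,40,40,40,40]'

```text
t: 18.85
ee_pos: [0.5181, 0.0662, 0.0453]
eef_rot: [[-0.994, -0.112, 0.002], [-0.112, 0.994, 0.0], [-0.002, -0.0, -1.0]]
wrist_force: [0.3, -0.0, -3.2]
finger_gap: 0.613
grasp_force: 44.9
```

Run:
```python
from h import *
s=snap('scene');st=ctrl.read_state();print(st['t'],st['ee_pos'],st['wrist_force'])
t=snap('top')
a=cv2.resize(s['img'][120:230,260:370],None,fx=3.6,fy=3.6,interpolation=cv2.INTER_CUBIC)
w=snap('wrist');b=cv2.resize(w['img'][120:400,180:460],(396,396))
cv2.imwrite('pics/c6.png',np.hstack([a,b])[:,:,::-1])
```

```text
18.9 [0.51689431 0.06603013 0.04503028] [-0.12797726 -0.14491573 -2.53768343]
```

No contact force, and the front is already under the board by about 14 mm. I'll continue.

>>> jog_arm --delta_pos '[[0.04,0.0045,0],[0.08,0.009,0],[0.12,0.0135,0],[0.16,0.018,0],[0.19,0.022,0],[0.22,0.025,0],[0.234,0.027,0],[0.234,0.027,0],[0.234,0.027,-0.008],[0.234,0.027,-0.014],[0.234,0.027,-0.014]]' --rot '[[0,0,0],[0,0,0],[0,0,0],[0,0,0],[0,0,0],[0,0,0],[0,0,0],[0,0,0],[0,0,0],[0,0,0],[0,0,0]]' --fingers '[40,40,40,40,40,40,40,40,40,40,40]'

```text
t: 20.1
ee_pos: [0.5741, 0.0726, 0.0411]
eef_rot: [[-0.994, -0.112, -0.001], [-0.112, 0.994, -0.0], [0.001, -0.0, -1.0]]
wrist_force: [-0.2, -0.4, -3.5]
finger_gap: 0.614
grasp_force: 44.9
```

>>> jog_arm --delta_pos '[[0,0,-0.004],[0,0,-0.006],[0,0,-0.006],[0,0,-0.006],[0,0,-0.006],[0,0,-0.006],[0,0,-0.006],[0,0,-0.006],[0,0,0.1],[0,0,0.22],[-0.15,-0.017,0.22],[-0.3,-0.034,0.22],[-0.3,-0.034,0.22],[-0.3,-0.034,0.22],[-0.3,-0.034,0.22],[-0.3,-0.034,0.1],[-0.3,-0.034,-0.03],[-0.3,-0.034,-0.03],[-0.3,-0.034,-0.03],[-0.3,-0.034,-0.03]]' --rot '[[0,0,0],[0,0,0],[0,0,0],[0,0,0],[0,0,0],[0,0,0],[0,0,0],[0,0,0],[0,0,0],[0,0,0],[0,0,0],[0,0,0],[0,0,0],[0,0,0],[0,0,0],[0,0,0],[0,0,0],[0,0,0],[0,0,0],[0,0,0]]' --fingers '[40,40,75,75,75,75,75,75,75,75,75,0,0,0,0,0,0,0,0,0]'

```text
t: 22.1
ee_pos: [0.501, 0.0643, 0.035]
eef_rot: [[-0.994, -0.113, 0.002], [-0.113, 0.994, 0.0], [-0.002, -0.0, -1.0]]
wrist_force: [0.8, 0.3, -0.5]
finger_gap: 0.078
grasp_force: 0.0
```

Run:
```python
from h import *
t=snap('top');st=ctrl.read_state();print(st['t'],st['ee_pos'],st['finger_gap'])
print(case(t,proj(t,(.58,.073,.07)),(100,125),.07))
w=snap('wrist');print(proj(w,(.56,.07,.07)))
```

```text
22.15 [0.50107379 0.06433918 0.03520568] 0.03193486533109505
(array([298.9, 180.5]), array([0.5856, 0.0731]), [0.0324, 0.053], np.float64(96.2))
[321.04227807 368.27568238]
```

>>> jog_arm --delta_pos '[[0.04,0.0045,0],[0.08,0.009,0],[0.11,0.0125,0],[0.12,0.0136,0],[0.13,0.0147,0],[0.138,0.0156,0],[0.144,0.0163,0],[0.15,0.017,0],[0.156,0.0177,0],[0.156,0.0177,0]]' --rot '[[0,0,0],[0,0,0],[0,0,0],[0,0,0],[0,0,0],[0,0,0],[0,0,0],[0,0,0],[0,0,0],[0,0,0]]' --fingers '[0,0,0,0,0,0,0,0,0,0]'

```text
t: 23.2
ee_pos: [0.5381, 0.0686, 0.0337]
eef_rot: [[-0.994, -0.113, -0.001], [-0.113, 0.994, -0.0], [0.001, 0.0, -1.0]]
wrist_force: [-0.7, -0.4, -1.0]
finger_gap: 0.009
grasp_force: 0.8
```

>>> jog_arm --delta_pos '[[0.004,0.0005,0],[0.008,0.001,0],[0.012,0.0014,0],[0.016,0.0019,0],[0.016,0.0019,0]]' --rot '[[0,0,0],[0,0,0],[0,0,0],[0,0,0],[0,0,0]]' --fingers '[0,0,0,0,0]'

```text
t: 23.7
ee_pos: [0.5404, 0.0688, 0.0337]
eef_rot: [[-0.994, -0.112, -0.005], [-0.112, 0.994, -0.001], [0.005, 0.0, -1.0]]
wrist_force: [-8.8, -1.8, 5.4]
finger_gap: 0.007
grasp_force: 4.5
```

>>> jog_arm --delta_pos '[[0.004,0.0005,0],[0.008,0.001,0],[0.01,0.001,0]]' --rot '[[0,0,0],[0,0,0],[0,0,0]]' --fingers '[0,0,0]'

```text
t: 24.0
ee_pos: [0.5403, 0.0688, 0.0337]
eef_rot: [[-0.994, -0.112, -0.01], [-0.112, 0.994, -0.001], [0.01, 0.0, -1.0]]
wrist_force: [-18.6, -1.0, 17.5]
finger_gap: 0.0
grasp_force: 9.2
```

>>> jog_arm --delta_pos '[[-0.05,-0.006,0],[-0.15,-0.017,0],[-0.25,-0.03,0],[-0.35,-0.04,0.1],[-0.4,0.05,0.3],[-0.5,0.2,0.5],[-0.5,0.4,0.7],[-0.5,0.6,0.8],[-0.5,0.8,0.8],[-0.5,0.9,0.8],[-0.5,0.9,0.8]]' --rot '[[0,0,0],[0,0,0],[0,0,0],[0,0,0],[0,0,0],[0,0,0],[0,0,0],[0,0,0],[0,0,0],[0,0,0],[0,0,0]]' --fingers '[0,0,0,0,0,0,0,0,0,0,0]'

```text
t: 25.1
ee_pos: [0.4213, 0.2988, 0.236]
eef_rot: [[-0.993, -0.115, 0.005], [-0.115, 0.993, 0.004], [-0.005, 0.003, -1.0]]
wrist_force: [0.5, -0.5, 0.2]
finger_gap: 0.005
grasp_force: 0.0
```

Run:
```python
from h import *
s=snap('scene');t=snap('top');st=ctrl.read_state();print(st['t'],st['ee_pos'],st['wrist_force'])
a=cv2.resize(s['img'][120:230,265:375],(396,396),interpolation=cv2.INTER_CUBIC)
b=cv2.resize(t['img'][95:215,235:355],(396,396),interpolation=cv2.INTER_CUBIC)
cv2.imwrite('pics/fin.png',np.hstack([a,b])[:,:,::-1])
print(case(t,proj(t,(.575,.073,.07)),(100,125),.07))
print([(n,ctrl.boxes_of(t,n)[0]['position']) for n in ('oak_strip','big_case')])
```

```text
25.2 [0.42064622 0.29648399 0.23448776] [-0.05517806 -0.25456872 -0.79037873]
(array([299.3, 184. ]), array([0.5767, 0.0718]), [0.0508, 0.0532], np.float64(96.7))
[('oak_strip', [291.0, 115.2]), ('big_case', [467.5, 217.9])]
```

View pics/fin.png

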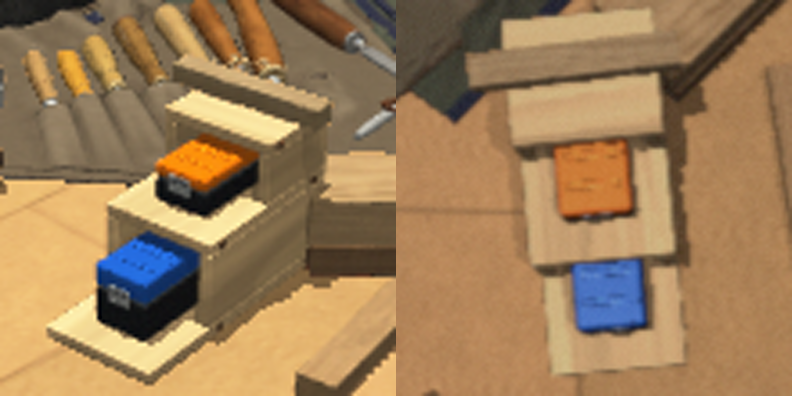

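The final views show both cases in their tiers, lid up and straight, each sticking out about 50 mm as expected when home. The oak strip and the green case are where they were.

```bash
python3 -c "
from plant import ctrl
print(ctrl.sign_off())"
```

```text
the job is handed in; nothing more can be done
None
```

Job handed in at about 25 s: the slim orange case is home in the upper tier and the deep blue case in the lower tier, both lid up and pushed against their stops; the green case and oak strip were left alone.

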